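Set the tube-rack stop of a column station to its mark and clamp it

TASK

Slide the slotted aluminium rack stop along its guide pins until its black pointer needle lies on the white line of the red mark (not the blue one), then turn the black clamp lever clockwise to lock the stop there: snug, so that it holds, but not forced. Do not ram or wrench the stop against its pins, and leave the glass column, the tube rack and everything else as they stand.

Things in the scene. Friction and masses are not known exactly. Their poses are not given: they have to be found in the camera images.
- station: Grey base plate fixed to the bench, top 12 mm above it. Origin at bench level (z = 0), plate from x = -90 to +90 mm, y = -300 to +215 mm. The stop slides along this y axis; +x is the side with the white scale strip. In this frame the guide pin stands at (0, 60) mm, the clamp bolt with its lever at (0, 115) mm.
- stop: Loose aluminium rack stop, about 240 g, flat on the plate, axes as the station's. Origin: underside, below the flange. Foot 46 mm wide (x), 6 mm thick, y = -5 to +188 mm, with a 10 mm slot from y = 22 to 173 mm. Flange to grip: 60 mm (x) x 10 mm (y, from -5 to +5), its top 56 mm above the origin (68 mm above the bench). Slides against 1 to 2.5 N while the lever is loose.
- pointer (a point): Tip of the black needle (3 mm thick) that projects from the stop's flange on the scale side; 43 mm along the stop's x from its origin, 3 mm above the plate.
- red_mark: Red index tab on the scale, 18 mm (x) x 8 mm (y) x 4 mm high, with a white centre line 1.8 mm wide along x. Origin: on the plate, under the centre line, 1 mm from the tab's end next to the needle; axes as the station's. The pointer is on the mark when its y in this frame is 0.
- blue_mark: The same tab in blue, for another rack size, 50 to 70 mm from the red one along y. Which of the two lies on the +y side varies. Not used now.
- lever: Black clamp lever. Origin on the bolt's axis, under its steel washer (32 mm dia.), 19 to 22 mm above the bench; x axis level along the handle. Hub 24 mm dia., 31 mm high. Handle 12 mm thick, its centre line rising from 21 mm above the origin at the hub to 36 mm at the ball end (15 mm dia.) 70 mm out. At the start it is loose and points to the station's -x, or up to 20 degrees to the -y side of it.
- lever_push (a point): Point on the handle's centre line, 60 mm from the bolt's axis, about 53 mm above the bench: push here. Clockwise from above (from -x over +y to +x) tightens. Loose it takes about 1 N; where it bites varies (about 10 to 95 degrees from its start) and must be felt. From there the force rises about 6 to 7 N per rad: 4.5 to 6.5 N is snug, under 4 N loose, over 7 N overtightened. Stays where left.
- pins: Steel guide pin (8 mm, flat head 16 mm dia., top 24 mm above the bench) and the 8 mm stud under the lever, fixed to the station; the stop's slot runs over both with 1 mm play either side, and they let the flange stand 26 to 114 mm from the guide pin on its -y side. Origin on the plate's top at the station's x = y = 0.
- column: Fragile glass column, 26 to 32 mm dia., hanging over the rack from two clamps on a 12 mm steel rod. Origin on the plate's top below the column, at the station's (0, -175) mm. The glass spans 145 to 405 mm above the origin; the rod at x = +72 mm is 440 mm high.
- rack: White tube rack with ten glass tubes, 70 (x) x 160 (y) x 111 mm high, standing on the plate; bystander. Origin under its centre.
- vial: Small glass vial with white cap, 23 mm dia., 46 mm high, standing on the plate on the robot's side; bystander. Origin under its centre.
- reagent_bottle: Glass bottle with yellow cap, 80 mm dia., 160 mm high; bystander.
- flask: Conical flask with cream stopper, 82 mm dia., 128 mm high; bystander.
- beaker: Glass beaker, 72 mm dia., 90 mm high; bystander.
- wash_bottle: White wash bottle with blue cap and spout, 68 mm dia., 200 mm high; bystander.
- brown_bottle: Brown glass bottle with black cap, 72 mm dia., 156 mm high; bystander.
- spatula: Double-ended steel lab spatula, 185 mm long, lying on the bench; bystander.
Not all that is in view belongs to the job. Leave any pink look-alike of the stop alone.

How it is judged:
By the outcome, as a careful person would: the job done as asked, in the order asked, and still so for the second after the job is handed in, with the robot touching nothing.
It also fails if it takes over 64 s, if anything falls off the work surface, if the arm or the gripper's body presses on something with over 40 N, if the wrist force passes 120 N, or if a joint passes its speed limit or range.

ROBOT

A 6-joint arm with a two-finger parallel gripper is mounted at the origin on the work surface. World frame = base frame: x ahead of the robot, y to its left, z up, the work surface at z = 0. Lengths are in m, angles in rad, forces in N, time in s.
With the tool pointing down it reaches from about 0.35 to 0.775 m from the base axis. Payload 7.3 kg.
Tool frame: the origin (TCP) lies at the very end of the fingers, on their centre line; the grasp point (between the pads) lies 19 mm behind it; x points along the fingers, y is the direction in which the jaws open and shut, and the axes are right-handed (so a half turn about x gives the same grasp; the last joint's range is limited). The gripper opens to 92 mm and grips with 3 to 60 N. Pads are 19 mm wide; open, the fingers measure 130 mm over their backs; the gripper's body (75 mm by 190 mm) begins 47 mm behind the grasp point.
Start: joints at [0.977, 0.342, 1.524, -0, 1.275, -0.146], TCP at [0.227, 0.473, 0.227] pointing down, gripper open.
Joint ranges: [-2.53, 2.53], [-0.77, 2.02], [0.04, 2.7], [-1, 4.14], [0.28, 2.66], [-3.11, 3.11]. Speed limits (rad/s): [2.57, 2.57, 3.14, 3.14, 3.14, 3.14].

INTERFACE

Orientations are given as [roll, pitch, yaw] about the fixed x, y, z axes, in that order (R = Rz(yaw) Ry(pitch) Rx(roll)).
In Python, from cell import robot gives the robot as it stands.
- The arm moves only by the tool play_rows, never from a script. Its argument "moves" is a list that holds one entry, the list of rows, each a list of 5 numbers: the shift along the tool's x, y, z in m, then the turn about the tool's x in degrees, then the opening, from -1 (shut) to 1 (fully open), so that 0 is half open. A call has exactly 10 rows; each row shifts and turns the pose as measured when the row begins, along the tool's axes as they then stand; what a row does not reach is not made up. A row lasts 1/10 s, in which the tool goes at most 50 mm and 8.59 degrees, less where a joint would pass 70% of its speed; a pose out of reach is approached as far as the arm can. A call with a gripper value outside its range is refused whole. The fingers move at their own pace and stop on an object; "grip_force" is the grip in N (left out, the last holds). Time passes only in rows, so rows that do not move let the fingers close, or fill a call up. It gives the time, the measured TCP pose, the force and the opening at its end, in the units of the state.
- robot.observe(): the state, without advancing time (a new reading comes with each control period).
- robot.read_camera(name): name is "side" or "top" or "wrist"; returns the picture (420x560x3 uint8, red, green, blue); there is no depth.
- robot.get_calibration(name): a dict with "mtx" (3x3 intrinsics, pixels), "k1" (the pictures are not rectified: a ray, as slopes to the right and down, at radius r is drawn at 1 + k1 r^2 times it, then the intrinsics apply), "view" (4x4, takes a point from world to camera coordinates). Camera axes: x right, y up, looking along -z (the intrinsics and any distortion apply to the point x, -y, -z); pixel columns grow to the right and rows downward; lengths in m; the calibration is good to about 2 mm. A picture is of the moment at which its call begins: read the wrist's pose just before it. get_calibration takes no time and is no camera call; for the wrist camera it gives the pose at the moment of the call.
- robot.hand_in(): hands the job in, once; it reports no verdict.
Trained networks look in the newest picture that a camera, given by its name, has taken for a name from the list of things; names that differ only in an ending like _2 or _b are one class to them, and where a whole thing is asked for, a point or a joint stands for the part that bears it (a point fixed in the world has none). Each returns a list of dicts, best first, with "score" (0 to 1); they miss things now and then, are a little off and sometimes report something else, mostly with a low value. They report only what shows in the picture. A call takes as long as a camera call. They do not tell look-alikes from the thing itself.
- robot.spot_in(camera, label): "point" ([column, row] in pixels, amid what is visible of it).
The state is a dict: "time": time; "qpos": joint angles; "qvel": joint speeds; "joint_efforts": joint torques, N m; "tool_pos": TCP position; "tool_rot": TCP orientation; "contact_force": force on the tool from outside, world axes, zero at the start; "torque": the same for the moment, N m; "opening": finger opening in m.
Only numpy, scipy, OpenCV 4.12 (cv2) and the standard library are available. Lean on these libraries where they do the work, as an engineer would, in place of code of your own. Each camera call takes 0.05 s, during which the arm holds its last target.

## Working session

There is one attempt and no reset: what is moved stays moved. The work goes in short steps, Python scripts to look and compute and a tool call to move; the robot and the scene stay as the last step left them, time stands still between calls to the robot, and variables do not carry over. Pictures are saved under pics/ and viewed, and the job is handed in when it is done.

Besides the shell and the picture viewer there is one more tool, called after "Emit:" by a JSON object that holds its "name" and its "arguments", one argument or row to a line. play_rows: Moves the arm, as the interface text tells. Its arguments: {"type":"object","properties":{"moves":{"type":"array"},"grip_force":{"type":"number"}},"required":["moves"]}

```bash
ls; mkdir -p pics
cat > h.py <<'E'
import numpy as np, cv2
from cell import robot
def cal(n):
    c=robot.get_calibration(n); return np.array(c['mtx'],float),float(c['k1']),np.array(c['view'],float)
def proj(c,P):
    K,k1,V=c; P=np.atleast_2d(P); q=(V[:3,:3]@P.T).T+V[:3,3]
    u=np.stack([q[:,0]/-q[:,2],-q[:,1]/-q[:,2]],1); r2=(u**2).sum(1,keepdims=True); u=u*(1+k1*r2)
    return u@K[:2,:2].T+K[:2,2]
def ray(c,p):
    K,k1,V=c; d=np.linalg.inv(K)@np.array([p[0],p[1],1.]); d=d[:2]; u=d.copy()
    for _ in range(30): u=d/(1+k1*(u@u))
    R=V[:3,:3]; return -R.T@V[:3,3], R.T@np.array([u[0],-u[1],-1.])
def atz(c,p,z):
    o,d=ray(c,p); return o+d*(z-o[2])/d[2]
def save(n,im,s=1):
    cv2.imwrite('pics/'+n+'.png',cv2.cvtColor(im,cv2.COLOR_RGB2BGR))
E
python3 - <<'E'
from h import *
for n in ['top','side','wrist']:
    save(n+'0',robot.read_camera(n)); c=cal(n); print(n,c[0].tolist(),c[1],np.round(c[2],3).tolist())
    for l in ['stop','pointer','red_mark','blue_mark','lever','lever_push','pins','column','vial']:
        print(n,l,[(np.round(d['point']).tolist(),round(d['score'],2)) for d in robot.spot_in(n,l)[:3]])
print(robot.observe())
E
```

```text
pics
top [[398.1864245877071, 0.0, 284.50411572143497], [0.0, 398.1864245877071, 209.6078203929719], [0.0, 0.0, 1.0]] -0.034790724807102484 [[-0.003, -1.0, 0.001, 0.089], [0.977, -0.002, 0.215, -0.539], [-0.215, 0.002, 0.977, -0.967], [0.0, 0.0, 0.0, 1.0]]
top stop [([313.0, 216.0], 0.95), ([427.0, 308.0], 0.87), ([228.0, 308.0], 0.81)]
top pointer [([424.0, 305.0], 0.83), ([233.0, 306.0], 0.76), ([310.0, 215.0], 0.64)]
top red_mark [([442.0, 174.0], 0.28)]
top blue_mark [([338.0, 227.0], 0.65), ([296.0, 228.0], 0.65)]
top lever [([297.0, 222.0], 0.58)]
top lever_push [([295.0, 226.0], 0.46)]
top pins [([155.0, 199.0], 0.24)]
top column [([439.0, 172.0], 0.94)]
top vial [([378.0, 242.0], 0.66)]
side [[416.97988503807545, 0.0, 282.30509628325296], [0.0, 416.97988503807545, 202.92265624126105], [0.0, 0.0, 1.0]] -0.11641434095558588 [[0.707, -0.707, 0.012, -0.3], [0.394, 0.408, 0.824, -0.277], [-0.588, -0.578, 0.567, -0.705], [0.0, 0.0, 0.0, 1.0]]
side stop [([315.0, 226.0], 0.96), ([175.0, 228.0], 0.91), ([338.0, 357.0], 0.7)]
side pointer [([339.0, 359.0], 0.93), ([317.0, 224.0], 0.69
[... 661 characters left out ...]
er_push []
wrist pins []
wrist column []
wrist vial []
{'time': 1.5, 'qpos': array([ 9.77012527e-01,  3.41998969e-01,  1.52407303e+00, -6.05721571e-06,
        1.27542738e+00, -1.45975613e-01]), 'qvel': array([-0.00154208,  0.00204148,  0.00060344, -0.00096892,  0.00097532,
        0.00263013]), 'joint_efforts': array([ 2.29817515e-04, -4.31138241e+01, -2.44473410e+01,  7.18575669e-02,
        4.84452071e-02,  6.36948499e-06]), 'tool_pos': array([0.22730311, 0.47326748, 0.22675047]), 'tool_rot': array([1.36277168, 1.57070287, 0.91496526]), 'contact_force': array([-0.95582091,  0.45425066,  0.43344461]), 'torque': array([ 0.02767297, -0.0117113 ,  0.00064354]), 'opening': 0.09196132437725803}
```

View pics/top0.png

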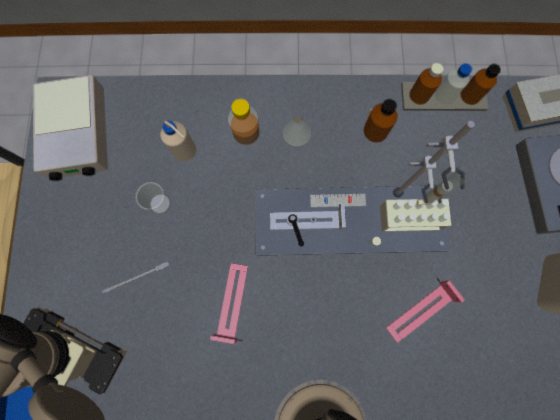

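View pics/side0.png

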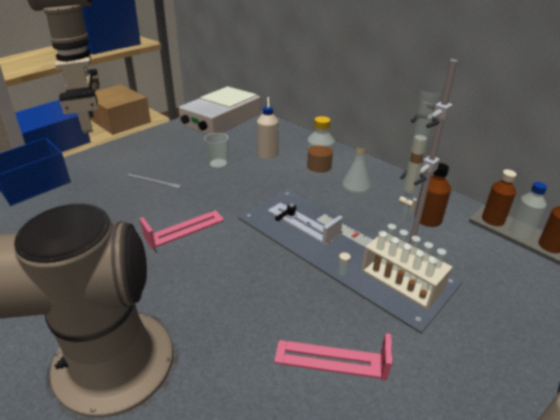

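View pics/wrist0.png

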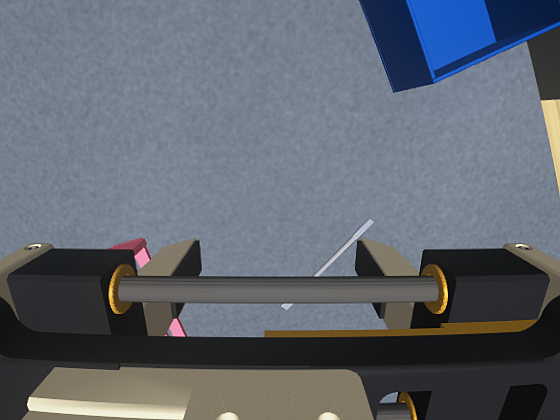

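Run:
```python
import cv2
im=cv2.imread('pics/top0.png'); cv2.imwrite('pics/top0c.png',cv2.resize(im[150:290,220:400],None,fx=4,fy=4,interpolation=cv2.INTER_CUBIC))
im=cv2.imread('pics/side0.png'); cv2.imwrite('pics/side0c.png',cv2.resize(im[160:300,220:400],None,fx=4,fy=4,interpolation=cv2.INTER_CUBIC))
```

```text
(no output)
```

View pics/top0c.png

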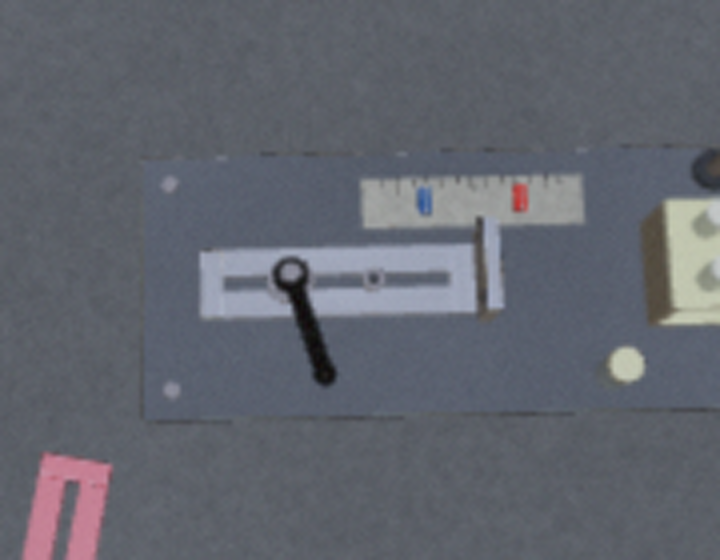

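View pics/side0c.png

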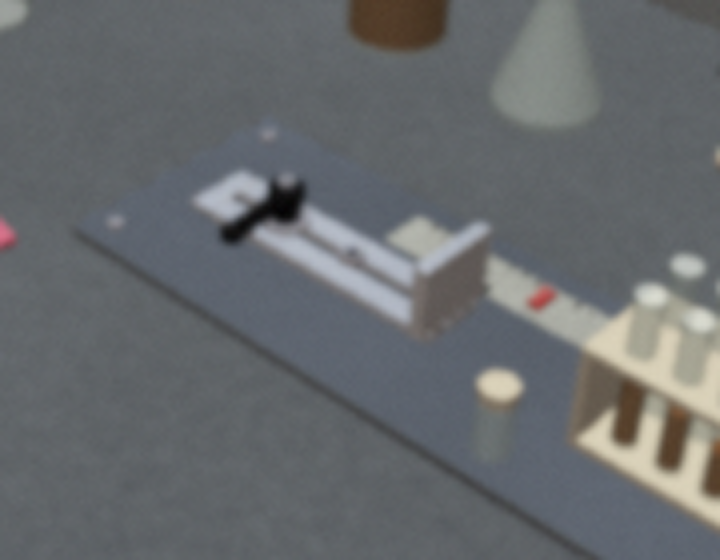

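Run:
```python
from h import *
c=cal('top')
cr=lambda x,y:(220+x/4,150+y/4)
pts={'cornTL':(cr(141,158),.012),'cornBL':(cr(147,420),.012),'hub':(cr(290,270),.052),'pin':(cr(374,279),.024),'leverend':(cr(324,375),.058),'red':(cr(519,197),.016),'blue':(cr(425,201),.016),'flTopR':(cr(490,218),.068),'flTopB':(cr(496,308),.068),'vial':(cr(626,363),.058)}
W={}
for k,(p,z) in pts.items():
    W[k]=atz(c,p,z); print(k,np.round(W[k]*1000))
a=W['hub']-W['pin'];th=np.arctan2(a[1],a[0])-np.pi/2; print('th deg',np.degrees(th))
a=W['cornTL']-W['cornBL'];print(np.degrees(np.arctan2(a[1],a[0])),np.hypot(*a[:2]))
a=W['blue']-W['red'];print(np.degrees(np.arctan2(a[1],a[0]))-90,np.hypot(*a[:2]))
# wrist cam relative to tool
from scipy.spatial.transform import Rotation as Ro
o=robot.observe(); R=Ro.from_euler('xyz',o['tool_rot']).as_matrix(); print(np.round(R,3).tolist())
V=cal('wrist')[2]; Cw=-V[:3,:3].T@V[:3,3]
print('cam in tool',R.T@(Cw-o['tool_pos']), 'axis',R.T@(-V[2,:3]),'right',R.T@V[0,:3])
```

```text
cornTL [606. 167.  12.]
cornBL [428. 161.  12.]
hub [520.  67.  52.]
pin [520.  10.  24.]
leverend [451.  46.  58.]
red [577. -89.  16.]
blue [575. -26.  16.]
flTopR [551. -61.  68.]
flTopB [492. -63.  68.]
vial [ 458. -146.   58.]
th deg -0.6545146305381179
2.0057324081629537 0.17851466931023102
2.372872093375321 0.06372376789251101
[[0.0, 0.433, 0.901], [0.0, 0.901, -0.433], [-1.0, 0.0, 0.0]]
cam in tool [-0.15878964  0.00047072 -0.0769327 ] axis [9.58843947e-01 1.91917029e-04 2.83933527e-01] right [-2.05081021e-04  9.99999979e-01  1.66365385e-05]
```

```bash
cat >> h.py <<'E'
from scipy.spatial.transform import Rotation as Ro
def pose():
    o=robot.observe(); R=Ro.from_euler('xyz',o['tool_rot']).as_matrix()
    return o,o['tool_pos'],np.degrees(np.arctan2(R[1,1],R[0,1]))
def plan(p0,a0,p1,a1,n,op):
    p0=np.array(p0,float);p1=np.array(p1,float);rows=[];p=p0.copy();a=a0
    for i in range(n):
        t=(i+1)/n; tgt=p0+(p1-p0)*t; d=tgt-p; r=np.radians(a)
        y=np.array([np.cos(r),np.sin(r),0]); z=np.cross([0,0,-1],y)
        row=[round(-d[2],4),round(d@y,4),round(d@z,4),round(-(a1-a0)/n,2),op]
        p=p+row[0]*np.array([0,0,-1])+row[1]*y+row[2]*z; a-=row[3]; rows.append(row)
    return rows
def show(rows):
    import json
    for i in range(0,len(rows),10): print(json.dumps([rows[i:i+10]]))
E
python3 - <<'E'
from h import *
o,p,a=pose(); print(p,a,o['time'])
show(plan(p,a,[.515,-.045,.15],-88.4,20,-1))
E
```

```text
[0.22730311 0.47326748 0.22675047] 64.34258191804409 1.5
[[[0.0038, -0.0171, 0.0242, 7.64, -1], [0.0039, -0.0138, 0.0262, 7.64, -1], [0.0038, -0.0101, 0.0279, 7.64, -1], [0.0039, -0.0064, 0.0289, 7.64, -1], [0.0038, -0.0024, 0.0296, 7.64, -1], [0.0038, 0.0014, 0.0296, 7.64, -1], [0.0039, 0.0055, 0.0291, 7.64, -1], [0.0038, 0.0092, 0.0282, 7.64, -1], [0.0038, 0.0129, 0.0267, 7.64, -1], [0.0039, 0.0163, 0.0247, 7.64, -1]]]
[[[0.0038, 0.0195, 0.0223, 7.64, -1], [0.0039, 0.0223, 0.0196, 7.64, -1], [0.0038, 0.0247, 0.0164, 7.64, -1], [0.0038, 0.0266, 0.013, 7.64, -1], [0.0039, 0.0281, 0.0093, 7.64, -1], [0.0038, 0.0292, 0.0055, 7.64, -1], [0.0038, 0.0296, 0.0016, 7.64, -1], [0.0039, 0.0295, -0.0024, 7.64, -1], [0.0038, 0.029, -0.0062, 7.64, -1], [0.0039, 0.0278, -0.0101, 7.64, -1]]]
```

Emit:
{"name": "play_rows", "arguments": {
  "moves": [
    [[0.003,-0.017,0.024,7.6,-1],[0.004,-0.014,0.026,7.6,-1],[0.004,-0.01,0.028,7.6,-1],[0.004,-0.006,0.029,7.6,-1],[0.004,-0.002,0.03,7.6,-1],[0.004,0.001,0.03,7.6,-1],[0.004,0.006,0.029,7.6,-1],[0.004,0.009,0.028,7.6,-1],[0.004,0.013,0.027,7.6,-1],[0.004,0.016,0.025,7.6,-1]]
  ]
}}

```text
time: 2.5
tool_pos: [0.3712, 0.2052, 0.187]
tool_rot: [2.613, 1.565, 0.793]
contact_force: [-0.0, 0.5, -0.3]
opening: 0.0164
```

Run:
```python
from h import *
o,p,a=pose(); print(p,a,o['time'],o['opening'])
show(plan(p,a,[.515,-.045,.15],-88.4,10,-1))
```

```text
[0.37116841 0.20524713 0.18704541] -14.252111537980552 2.5 0.016378492568711697
[[[0.0037, 0.0201, 0.0207, 7.41, -1], [0.0037, 0.0226, 0.018, 7.41, -1], [0.0037, 0.0247, 0.0148, 7.41, -1], [0.0037, 0.0265, 0.0116, 7.41, -1], [0.0037, 0.0277, 0.0081, 7.41, -1], [0.0037, 0.0285, 0.0044, 7.41, -1], [0.0037, 0.0289, 0.0007, 7.41, -1], [0.0037, 0.0287, -0.003, 7.41, -1], [0.0037, 0.028, -0.0067, 7.41, -1], [0.0037, 0.027, -0.0103, 7.41, -1]]]
```

Emit:
{"name": "play_rows", "arguments": {
  "moves": [
    [[0.004,0.02,0.021,7.4,-1],[0.004,0.023,0.018,7.4,-1],[0.004,0.025,0.015,7.4,-1],[0.004,0.026,0.012,7.4,-1],[0.004,0.028,0.008,7.4,-1],[0.004,0.028,0.004,7.4,-1],[0.003,0.029,0.001,7.4,-1],[0.003,0.028,-0.003,7.4,-1],[0.003,0.028,-0.007,7.4,-1],[0.003,0.027,-0.01,7.4,-1]]
  ]
}}

```text
time: 3.5
tool_pos: [0.5138, -0.06, 0.1504]
tool_rot: [-2.578, 1.562, 0.538]
contact_force: [0.7, 0.3, 0.3]
opening: 0.0003
```

Run:
```python
from h import *
o,p,a=pose(); print(p,a,o['time'],o['opening'],o['qpos'])
im=robot.read_camera('wrist'); save('w1',im); c=cal('wrist'); np.savez('w1.npz',K=c[0],k=c[1],V=c[2])
```

```text
[ 0.51384991 -0.05998015  0.1504347 ] -91.50910075609124 3.5 0.00032499639150377073 [-0.26838506  0.39986302  1.66408876  0.00725896  1.0715367   1.32531169]
```

View pics/w1.png

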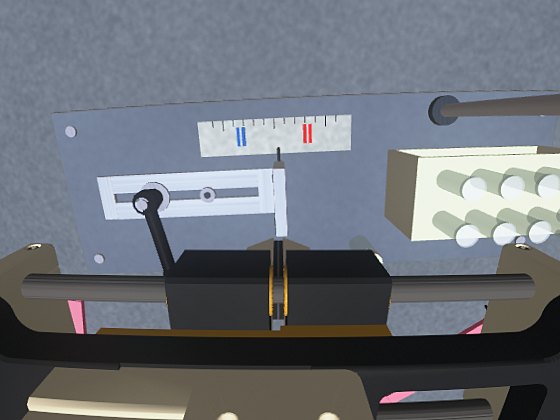

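The wrist picture shows the needle tip at (278,150), the red tab at (307,133), the blue tab at (241,136), the lever hub at about (148,200), the pin at (207,194) and the rack edge at column 387. The aluminium stop is the one on the plate, and both pink look-alikes lie off it.

Run:
```python
import cv2
im=cv2.imread('pics/w1.png')
cv2.imwrite('pics/w1c.png',cv2.resize(im[110:180,200:350],None,fx=5,fy=5,interpolation=cv2.INTER_CUBIC))
cv2.imwrite('pics/w1d.png',cv2.resize(im[150:290,50:300],None,fx=3,fy=3,interpolation=cv2.INTER_CUBIC))
```

```text
(no output)
```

View pics/w1c.png

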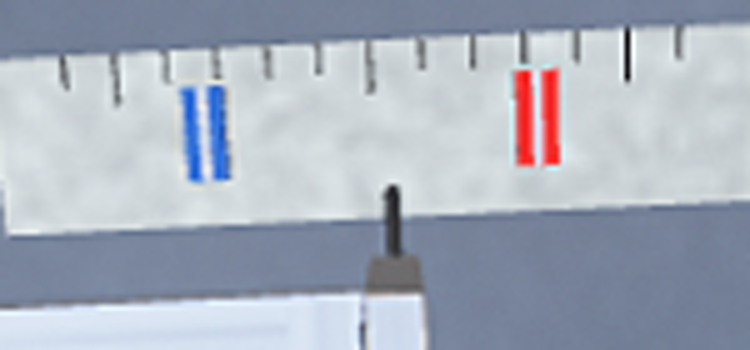

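View pics/w1d.png

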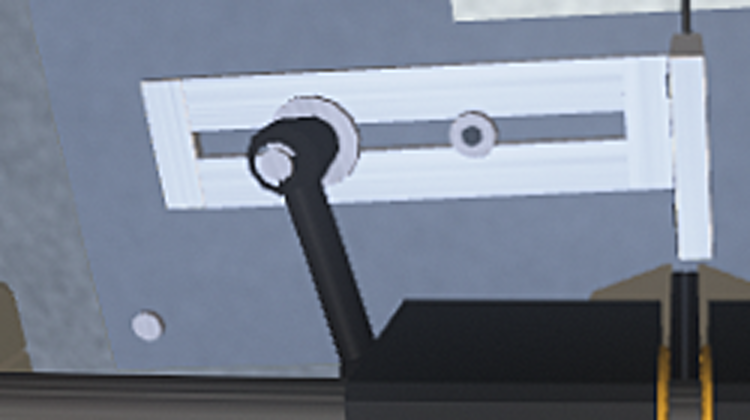

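Run:
```python
from h import *
f=np.load('w1.npz'); c=(f['K'],float(f['k']),f['V'])
C=lambda x,y:(200+x/5,110+y/5); D=lambda x,y:(50+x/3,150+y/3)
P={}
for k,p,z in [('needle',C(392,188),.0155),('needleB',C(393,250),.0155),('redN',C(540,164),.016),('redF',C(536,70),.016),('blueN',C(210,181),.016),('stripL',C(8,236),.0125),('stripR',C(745,203),.0125),('washer',D(310,145),.021),('boltTop',D(274,164),.056),('pin',D(472,134),.024),('flTopN',D(690,55),.068),('flTopF',D(696,260),.068),('screw',D(148,325),.0125),('slotL',D(198,145),.018),('slotR',D(625,124),.018),('rackL',(387,150),.05)]:
    P[k]=atz(c,p,z); print(k,np.round(P[k]*1000,1))
a=P['redN']-P['blueN']; th=np.degrees(np.arctan2(a[1],a[0]))+90; print(th)
a=P['boltTop']-P['pin']; print(np.degrees(np.arctan2(a[1],a[0]))-90,np.hypot(*a[:2]))
a=P['stripL']-P['stripR']; print('strip',np.degrees(np.arctan2(a[1],a[0]))-90)
a=P['slotL']-P['slotR']; print('slot',np.degrees(np.arctan2(a[1],a[0]))-90,np.hypot(*a[:2]))
r=np.radians(1.5); ey=np.array([-np.sin(r),np.cos(r),0]); print('red-needle along y', (P['redN']-P['needle'])@ey)
```

```text
needle [567.1 -65.3  15.5]
needleB [554.9 -65.   15.5]
redN [570.8 -94.4  16. ]
redF [588.7 -93.8  16. ]
blueN [569.8 -29.6  16. ]
stripL [560.2  12.4  12.5]
stripR [ 561.6 -135.7   12.5]
washer [521.5  64.4  21. ]
boltTop [524.4  60.6  56. ]
pin [524.    7.4  24. ]
flTopN [554.5 -66.2  68. ]
flTopF [494.1 -65.9  68. ]
screw [451.7 142.2  12.5]
slotL [522.2 105.6  18. ]
slotR [524.2 -43.4  18. ]
rackL [ 564.9 -160.5   50. ]
0.8869369430439065
-0.4291462973374536 0.05312822655449291
strip 0.5327825018060821
slot 0.7842299093863403 0.14904477503458866
red-needle along y -0.029231787461164206
```

Run:
```python
from h import *
o,p,a=pose(); print(p,a,o['time'],o['contact_force'],o['torque'])
show(plan(p,a,[.524,-.033,.09],a+84,10,-1))
```

```text
[ 0.51588232 -0.06380109  0.15008931] -92.01840021228463 3.55 [ 1.3367165  -3.59409706  0.49283502] [-0.17911035  0.12919554 -0.03973679]
[[[0.006, -0.0031, -0.0007, -8.4, -1], [0.006, -0.003, -0.0012, -8.4, -1], [0.006, -0.0028, -0.0015, -8.4, -1], [0.006, -0.0025, -0.002, -8.4, -1], [0.006, -0.0022, -0.0023, -8.4, -1], [0.0061, -0.0018, -0.0026, -8.4, -1], [0.006, -0.0015, -0.0028, -8.4, -1], [0.006, -0.001, -0.003, -8.4, -1], [0.006, -0.0005, -0.0032, -8.4, -1], [0.006, -0.0001, -0.0031, -8.4, -1]]]
```

Emit:
{"name": "play_rows", "arguments": {
  "moves": [
    [[0.005,-0.003,-0.001,-8.4,-1],[0.006,-0.003,-0.001,-8.4,-1],[0.006,-0.003,-0.002,-8.4,-1],[0.006,-0.003,-0.002,-8.4,-1],[0.006,-0.002,-0.002,-8.4,-1],[0.006,-0.002,-0.003,-8.4,-1],[0.006,-0.001,-0.003,-8.4,-1],[0.006,-0.001,-0.003,-8.4,-1],[0.006,-0.001,-0.003,-8.4,-1],[0.006,0,-0.003,-8.4,-1]]
  ]
}}

```text
time: 4.55
tool_pos: [0.5262, -0.0335, 0.0895]
tool_rot: [1.787, 1.559, 0.11]
contact_force: [0.4, 0.0, -0.3]
opening: 0.0005
```

Run:
```python
from h import *
o,p,a=pose(); print(p,a,o['time'],o['contact_force'],o['torque'])
show(plan(p,a,[.5235,-.033,.03],.7,8,-1))
```

```text
[ 0.52623415 -0.03353181  0.08949467] -6.1281545593624545 4.55 [ 0.44959515  0.01341601 -0.28741599] [-0.06230079  0.0985312   0.01207809]
[[[0.0074, -0.0003, -0.0, -0.85, -1], [0.0075, -0.0004, -0.0001, -0.85, -1], [0.0074, -0.0003, -0.0, -0.85, -1], [0.0074, -0.0004, -0.0001, -0.85, -1], [0.0075, -0.0003, -0.0, -0.85, -1], [0.0074, -0.0004, -0.0001, -0.85, -1], [0.0075, -0.0003, -0.0, -0.85, -1], [0.0074, -0.0004, -0.0001, -0.85, -1]]]
```

Emit:
{"name": "play_rows", "arguments": {
  "moves": [
    [[0.007,0,0,-0.6,-1],[0.007,0,0,-0.6,-1],[0.007,0,0,-0.6,-1],[0.007,-0.001,0,-0.6,-1],[0.007,0,0,-0.6,-1],[0.007,-0.001,0,-0.6,-1],[0.007,0,0,-0.6,-1],[0.007,0,0,-0.6,-1],[0.003,0,0,0,-1],[0,0,0,0,-1]]
  ]
}}

```text
time: 5.55
tool_pos: [0.5243, -0.0332, 0.0247]
tool_rot: [1.751, 1.56, 0.156]
contact_force: [0.9, -0.4, -0.2]
opening: 0.0005
```

Run:
```python
from h import *
o,p,a=pose(); print(p,a,o['time'],o['contact_force'],o['torque'])
c=cal('wrist'); save('w2',robot.read_camera('wrist'))
```

```text
[ 0.52426007 -0.03321424  0.02470458] -1.3831209866167078 5.55 [ 0.85426551 -0.41108395 -0.19071476] [-0.10656127  0.02771146 -0.04280295]
```

View pics/w2.png

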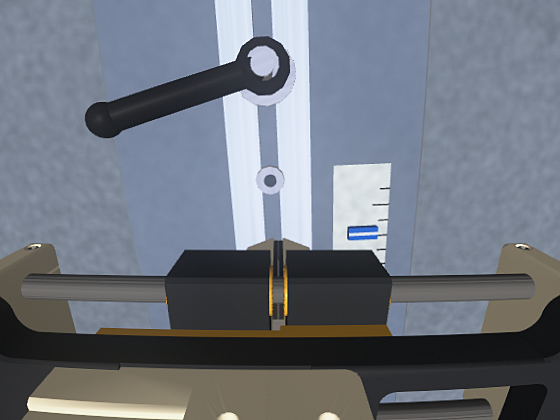

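Emit:
{"name": "play_rows", "arguments": {
  "moves": [
    [[-0.001,0,0.003,-1,-1],[-0.001,0,0.004,-1,-1],[0,0,0.004,0,-1],[0,0,0.003,0,-1],[0,0,0.002,0,-1],[0,0,0.002,0,-1],[0,0,0.002,0,-1],[0,0,0.002,0,-1],[0,0,0.002,0,-1],[0,0,0.002,0,-1]]
  ]
}}

```text
time: 6.6
tool_pos: [0.5249, -0.0608, 0.0281]
tool_rot: [1.742, 1.559, 0.185]
contact_force: [-0.2, 2.0, 1.1]
opening: 0.0004
```

Run:
```python
from h import *
o,p,a=pose(); print(p,a,o['time'],o['contact_force'],o['torque'])
```

```text
[ 0.52492908 -0.06080782  0.02807328] 0.7819526030407548 6.6 [-0.1656598   1.9598807   1.08755043] [ 0.18777715  0.03351607 -0.00430786]
```

Emit:
{"name": "play_rows", "arguments": {
  "moves": [
    [[0,0,0.002,0,-1],[0,0,0.002,0,-1],[0,0,0.002,0,-1],[0,0,0.002,0,-1],[0,0,0.002,0,-1],[0,0,0.002,0,-1],[0,0,0.002,0,-1],[0,0,0.002,0,-1],[0,0,0.001,0,-1],[0,0,0,0,-1]]
  ]
}}

```text
time: 7.6
tool_pos: [0.5252, -0.0795, 0.0281]
tool_rot: [1.745, 1.558, 0.188]
contact_force: [0.1, 2.5, 0.1]
opening: 0.0005
```

Run:
```python
from h import *
o,p,a=pose(); print(p,a,o['time'],o['contact_force'],o['torque'])
c=cal('wrist'); save('w3',robot.read_camera('wrist')); save('t3',robot.read_camera('side'))
```

```text
[ 0.52521647 -0.07951379  0.02809027] 0.7690827375974876 7.6 [0.1301589  2.45790776 0.07825156] [ 0.1330544   0.06248479 -0.02717428]
```

View pics/w3.png

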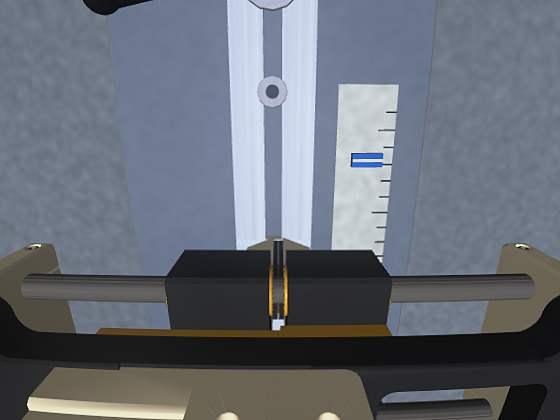

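View pics/t3.png

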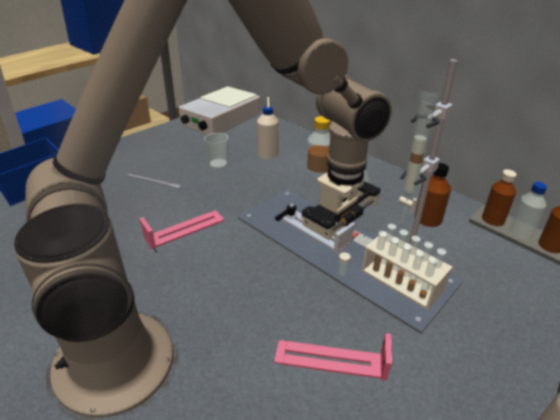

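Emit:
{"name": "play_rows", "arguments": {
  "moves": [
    [[0,0,-0.004,0,-1],[-0.012,0,-0.004,0,-1],[-0.02,0,-0.004,0,-1],[-0.016,0,-0.003,8.5,-1],[-0.002,0,-0.002,8.5,-1],[0,-0.003,0,8.5,-1],[0,-0.003,0,8.5,-1],[0,-0.002,0,8.5,-1],[0,0,0,8.5,-1],[0,0,0,8.5,-1]]
  ]
}}

```text
time: 8.7
tool_pos: [0.519, -0.0568, 0.0881]
tool_rot: [2.539, 1.551, -0.073]
contact_force: [0.5, -0.6, -0.2]
opening: 0.0002
```

Run:
```python
from h import *
o,p,a=pose(); print(p,a,o['time'],o['contact_force'])
im=robot.read_camera('wrist')
im=robot.read_camera('wrist'); c=cal('wrist'); o,p,a=pose(); print(p,a,o['qvel'].max()); save('w4',im); np.savez('w4.npz',K=c[0],k=c[1],V=c[2])
```

```text
[ 0.51900378 -0.0568246   0.08808075] -59.640856947413646 8.7 [ 0.48609565 -0.55530191 -0.20768221]
[ 0.51913403 -0.05688223  0.08802216] -59.36588641242272 0.006138654069487009
```

View pics/w4.png

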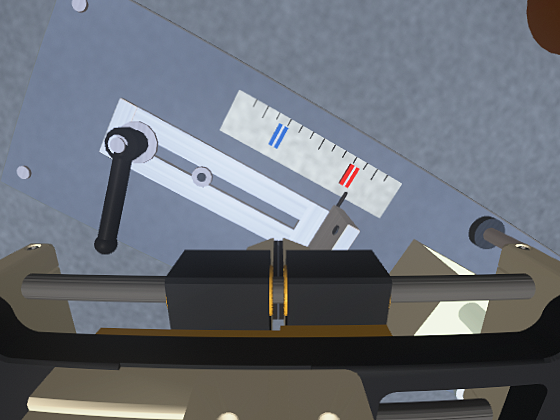

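Run:
```python
import cv2
im=cv2.imread('pics/w4.png')
cv2.imwrite('pics/w4c.png',cv2.resize(im[155:215,320:380],None,fx=10,fy=10,interpolation=cv2.INTER_CUBIC))
cv2.imwrite('pics/w4d.png',cv2.resize(im[90:260,80:330],None,fx=3,fy=3,interpolation=cv2.INTER_CUBIC))
```

```text
(no output)
```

View pics/w4c.png

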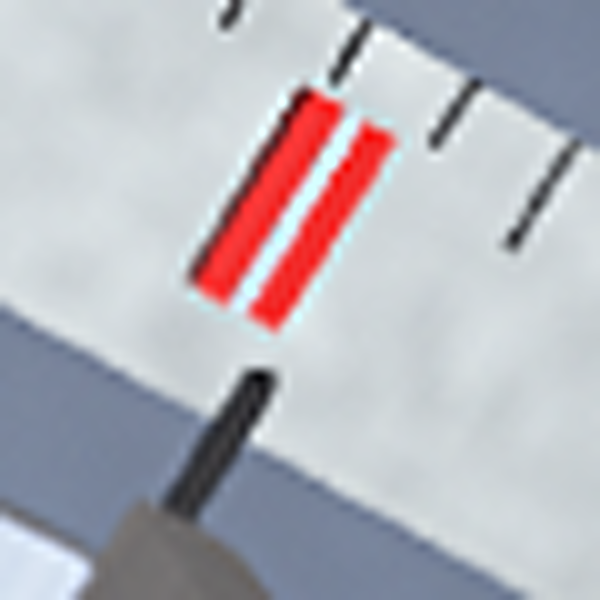

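View pics/w4d.png

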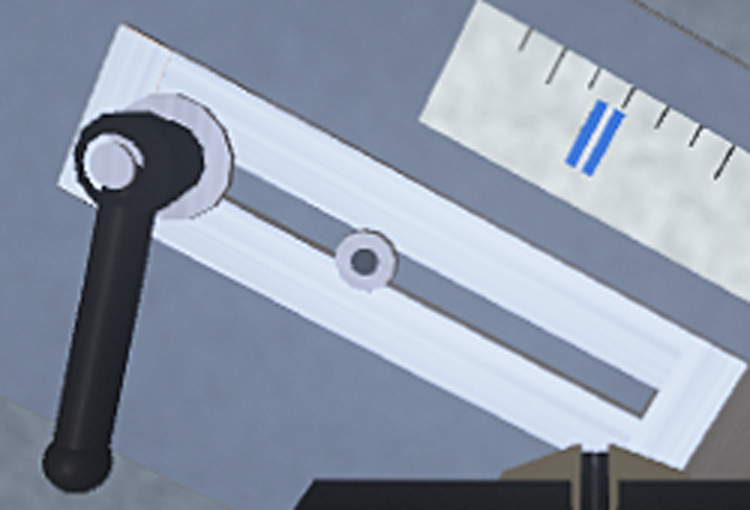

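Run:
```python
from h import *
f=np.load('w4.npz'); c=(f['K'],float(f['k']),f['V'])
C=lambda x,y:(320+x/10-.0,155+y/10); D=lambda x,y:(80+x/3,90+y/3)
P={}
for k,p,z in [('needle',C(260,375),.0157),('needleB',C(180,512),.0157),('redN',C(242,303),.016),('redF',C(352,124),.016),('blueN',D(580,168),.016),('blueF',D(613,108),.016),('pin',D(366,262),.024),('washerC',D(165,156),.023),('boltTop',D(113,162),.054),('ball',D(78,465),.058),('slotR',D(648,403),.018),('stripBL',D(420,122),.0125)]:
    P[k]=atz(c,p,z); print(k,np.round(P[k]*1000,1))
for x,y in [('redF','redN'),('blueF','blueN'),('needle','needleB')]:
    a=P[x]-P[y]; print(x,np.degrees(np.arctan2(a[1],a[0])))
a=P['blueN']-P['redN'];print(np.degrees(np.arctan2(a[1],a[0]))-90)
for t in (0.,.7,1.5):
    r=np.radians(t); ey=np.array([-np.sin(r),np.cos(r),0]); print(t,'red-needle along y',(P['redN']-P['needle'])@ey*1e3, (.5*(P['redN']+P['redF'])-P['needle'])@ey*1e3)
a=P['ball']-P['boltTop'];print('lever ang',np.degrees(np.arctan2(a[1],a[0])),np.hypot(*a[:2]))
```

```text
needle [565.8 -94.1  15.7]
needleB [552.8 -94.9  15.7]
redN [570.  -89.4  16. ]
redF [586.5 -88.9  16. ]
blueN [567.7 -24.5  16. ]
blueF [585.  -24.1  16. ]
pin [519.9  11.1  24. ]
washerC [518.   67.6  23. ]
boltTop [519.9  65.5  54. ]
ball [451.6  44.3  58. ]
slotR [522.5 -72.7  18. ]
stripBL [556.6  17.1  12.5]
redF 1.7960276200450507
blueF 1.3529727184845204
needle 3.4644720901287385
1.9997733472000903
0.0 red-needle along y 4.706888625253189 4.966283262084245
0.7 red-needle along y 4.6550416572281135 4.8133537604493535
1.5 red-needle along y 4.594937641998138 4.637698795176058
lever ang -162.72790296757717 0.0714807362866646
```

Run:
```python
from h import *
o,p,a=pose()
show(plan(p,a,[.5225,-.114,.088],0.,8,-1))
```

```text
[[[0.0, 0.0064, 0.0033, -7.42, -1], [0.0, 0.0058, 0.004, -7.42, -1], [0.0, 0.0053, 0.0048, -7.42, -1], [0.0, 0.0047, 0.0055, -7.42, -1], [0.0, 0.0039, 0.006, -7.42, -1], [0.0, 0.0031, 0.0064, -7.42, -1], [0.0, 0.0022, 0.0068, -7.42, -1], [0.0, 0.0014, 0.007, -7.42, -1]]]
```

Emit:
{"name": "play_rows", "arguments": {
  "moves": [
    [[0,0.006,0.003,-7.4,-1],[0,0.006,0.004,-7.4,-1],[0,0.005,0.005,-7.4,-1],[0,0.005,0.006,-7.4,-1],[0,0.004,0.006,-7.4,-1],[0,0.003,0.006,-7.4,-1],[0,0.002,0.006,-7.4,-1],[0,0.001,0.006,-7.4,-1],[0,0,0,0,-1],[0,0,0,0,-1]]
  ]
}}

```text
time: 9.8
tool_pos: [0.5251, -0.1123, 0.0936]
tool_rot: [1.334, 1.547, -0.153]
contact_force: [-0.3, 0.1, -0.4]
opening: 0.0003
```

Run:
```python
from h import *
o,p,a=pose(); print(p,a,o['time'],o['contact_force'])
save('s5',robot.read_camera('side')); save('w5',robot.read_camera('wrist'))
```

```text
[ 0.52505903 -0.11228708  0.09355476] 4.774975973882898 9.8 [-0.29487237  0.09392225 -0.35227681]
```

View pics/s5.png

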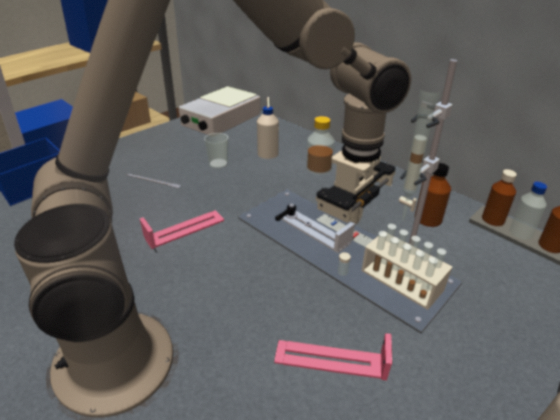

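View pics/w5.png

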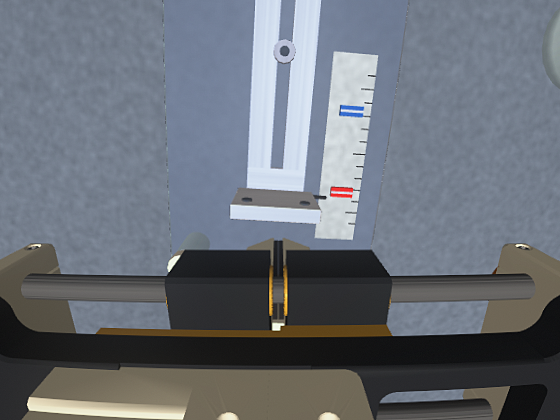

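Emit:
{"name": "play_rows", "arguments": {
  "moves": [
    [[0.002,-0.001,0.001,1.5,-1],[0.005,-0.001,0.001,1.5,-1],[0.006,-0.001,0,0,-1],[0.006,0,0,0,-1],[0.006,0,0,0,-1],[0.005,0,0,0,-1],[0.004,0,0,0,-1],[0.002,0,0,0,-1],[0,0,0,0,-1],[0,0,0,0,-1]]
  ]
}}

```text
time: 10.9
tool_pos: [0.5223, -0.1136, 0.0533]
tool_rot: [1.417, 1.549, -0.129]
contact_force: [0.4, 0.4, 0.2]
opening: 0.0004
```

Run:
```python
from h import *
o,p,a=pose(); print(p,a,o['time'],o['contact_force'])
im=robot.read_camera('wrist'); save('w6',im); c=cal('wrist');np.savez('w6.npz',K=c[0],k=c[1],V=c[2])
save('w6c',cv2.resize(im[120:260,200:400],None,fx=4,fy=4,interpolation=cv2.INTER_CUBIC))
```

```text
[ 0.52226079 -0.11355542  0.05330076] 1.411782457233067 10.9 [0.36015716 0.37342006 0.19242567]
```

View pics/w6c.png

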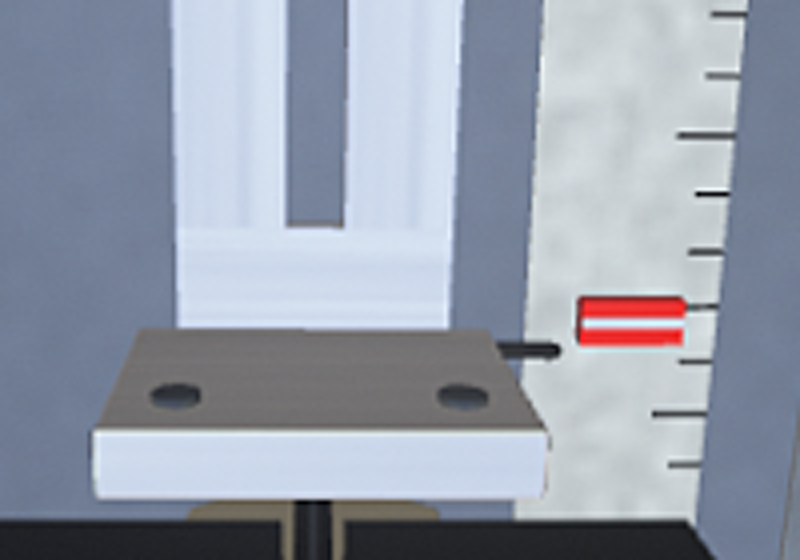

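Emit:
{"name": "play_rows", "arguments": {
  "moves": [
    [[0,0,-0.002,0,-1],[0,0,-0.001,0,-1],[0,0,-0.001,0,-1],[0,0,-0.001,0,-1],[0,0,-0.001,0,-1],[0,0,-0.001,0,-1],[0,0,-0.001,0,-1],[0,0,0,0,-1],[0,0,0,0,-1],[0,0,0,0,-1]]
  ]
}}

```text
time: 11.95
tool_pos: [0.5226, -0.1055, 0.0541]
tool_rot: [1.365, 1.547, -0.181]
contact_force: [0.2, 0.1, -0.3]
opening: 0.0002
```

```bash
cat > look.py <<'E'
import sys
from h import *
n=sys.argv[1]
o,p,a=pose(); print(p,a,o['time'],o['contact_force'])
im=robot.read_camera('wrist'); save(n,im); c=cal('wrist');np.savez(n+'.npz',K=c[0],k=c[1],V=c[2])
save(n+'c',cv2.resize(im[170:230,300:400],None,fx=8,fy=8,interpolation=cv2.INTER_CUBIC))
E
python3 look.py w7
```

```text
[ 0.52263628 -0.10553904  0.05406353] 1.4225837817577576 11.95 [ 0.22428709  0.10670886 -0.29197991]
```

View pics/w7c.png

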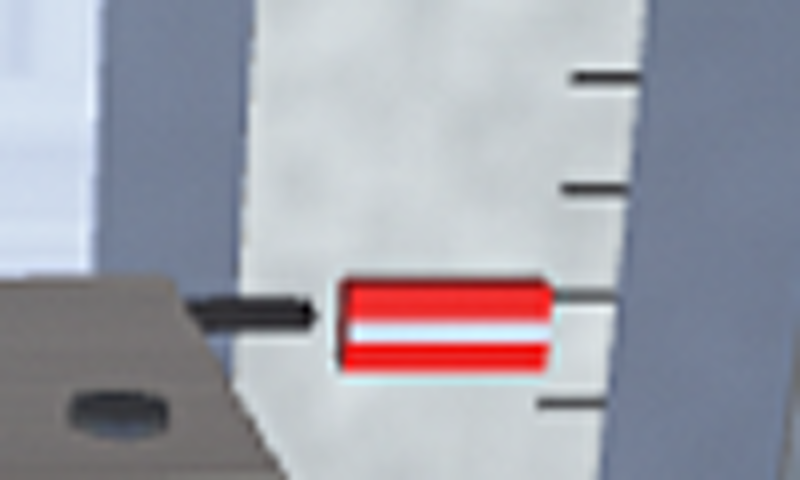

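```bash
cat > meas.py <<'E'
import sys
from h import *
n=sys.argv[1]; v=list(map(float,sys.argv[2:]))
f=np.load(n+'.npz'); c=(f['K'],float(f['k']),f['V'])
C=lambda x,y:(300+(x+.5)/8-.5,170+(y+.5)/8-.5)
N=atz(c,C(v[0],v[1]),.0152); A=atz(c,C(v[2],v[3]),.016);B=atz(c,C(v[4],v[5]),.016)
print(N*1e3,A*1e3,B*1e3)
for t in (.7,1.5):
    r=np.radians(t); ey=np.array([-np.sin(r),np.cos(r),0]); print(t,'needle-line',(N-A)@ey*1e3,(N-(A+B)/2)@ey*1e3)
E
python3 meas.py w7 305 315 350 333 548 331
```

```text
[565.54065171 -88.25086675  15.2       ] [569.49912649 -89.5992634   16.        ] [587.2727725  -89.11859239  16.        ]
0.7 needle-line 1.3966567153266218 1.2649094680277004
1.5 needle-line 1.4515553847112548 1.4439321404013656
```

Emit:
{"name": "play_rows", "arguments": {
  "moves": [
    [[0,0,0.002,0,-1],[-0.012,0,0.001,0,-1],[-0.015,0,0,0,-1],[-0.01,0,0,0,-1],[0,0,-0.01,0,-1],[0,0,-0.012,0,-1],[0,0,-0.013,0,-1],[0,0,-0.009,0,-1],[0,0,0,0,-1],[0,0,0,0,-1]]
  ]
}}

```text
time: 13.0
tool_pos: [0.5197, -0.0588, 0.0933]
tool_rot: [1.432, 1.549, -0.112]
contact_force: [-0.0, 0.4, -0.0]
opening: 0.0007
```

Run:
```python
from h import *
o,p,a=pose(); print(p,a,o['time'],o['contact_force'])
```

```text
[ 0.51966502 -0.05879263  0.09326607] 1.4985041553116802 13.0 [-0.04684796  0.38997001 -0.04741629]
```

Emit:
{"name": "play_rows", "arguments": {
  "moves": [
    [[0.006,0.001,0,0,-1],[0.01,0.001,0,0,-1],[0.012,0.001,0,0,-1],[0.012,0.001,0,0,-1],[0.012,0,0,0,-1],[0.008,0,0.001,0,-1],[0.002,0,0.003,0,-1],[0,0,0.004,0,-1],[0,0,0.003,0,-1],[0,0,0,0,-1]]
  ]
}}

```text
time: 14.0
tool_pos: [0.525, -0.0724, 0.0235]
tool_rot: [1.44, 1.552, -0.107]
contact_force: [-0.6, 0.5, -0.1]
opening: 0.0003
```

Run:
```python
from h import *
o,p,a=pose(); print(p,a,o['time'],o['contact_force'])
```

```text
[ 0.52499117 -0.07238084  0.02352649] 1.3734266924698295 14.0 [-0.59609122  0.54880808 -0.11292036]
```

Emit:
{"name": "play_rows", "arguments": {
  "moves": [
    [[-0.002,0,0,0,-1],[-0.002,0,0,0,-1],[0,0,0.0005,0,-1],[0,0,0.0005,0,-1],[0,0,0.0005,0,-1],[0,0,0.0005,0,-1],[0,0,0.0005,0,-1],[0,0,0,0,-1],[0,0,0,0,-1],[0,0,0,0,-1]]
  ]
}}

```text
time: 15.0
tool_pos: [0.5256, -0.0743, 0.0294]
tool_rot: [1.472, 1.55, -0.075]
contact_force: [-0.5, 2.9, 0.9]
opening: 0.0008
```

Run:
```python
from h import *
o,p,a=pose(); print(p,a,o['time'],o['contact_force'])
```

```text
[ 0.52556508 -0.07431026  0.02938394] 1.3706936065551207 15.0 [-0.45590193  2.94944292  0.86273652]
```

Emit:
{"name": "play_rows", "arguments": {
  "moves": [
    [[0,0,0.0005,0,-1],[0,0,0.0005,0,-1],[0,0,0,0,-1],[0,0,0,0,-1],[0,0,-0.004,0,-1],[-0.012,0,-0.004,0,-1],[-0.02,0,-0.004,2,-1],[-0.018,0,-0.003,8.5,-1],[-0.008,0,-0.002,8.5,-1],[0,-0.003,0,8.5,-1]]
  ]
}}

```text
time: 16.0
tool_pos: [0.522, -0.0565, 0.0924]
tool_rot: [1.891, 1.549, -0.146]
contact_force: [0.1, 0.5, 0.1]
opening: 0.0003
```

Emit:
{"name": "play_rows", "arguments": {
  "moves": [
    [[0,-0.003,0,8.5,-1],[0,-0.002,0,8.5,-1],[0,0,0,8.5,-1],[0,0,0,8.5,-1],[0,0,0,8.5,-1],[0,0,0,8.5,-1],[0,0,0,5,-1],[0,0,0,0,-1],[0,0,0,0,-1],[0,0,0,0,-1]]
  ]
}}

```text
time: 17.0
tool_pos: [0.5191, -0.0527, 0.102]
tool_rot: [2.778, 1.538, -0.247]
contact_force: [-0.2, -0.2, -0.3]
opening: 0.0008
```

```bash
python3 look.py w8
```

```text
[ 0.51914221 -0.05265679  0.10195691] -83.37100309170329 17.0 [-0.23275409 -0.16012702 -0.33768658]
```

View pics/w8.png

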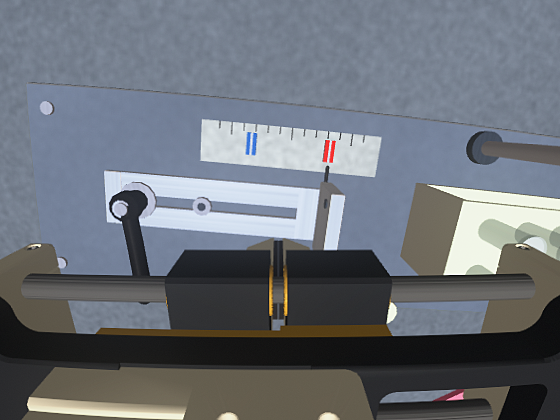

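Run:
```python
import cv2
im=cv2.imread('pics/w8.png')
cv2.imwrite('pics/w8c.png',cv2.resize(im[130:190,290:370],None,fx=10,fy=10,interpolation=cv2.INTER_CUBIC))
```

```text
(no output)
```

View pics/w8c.png

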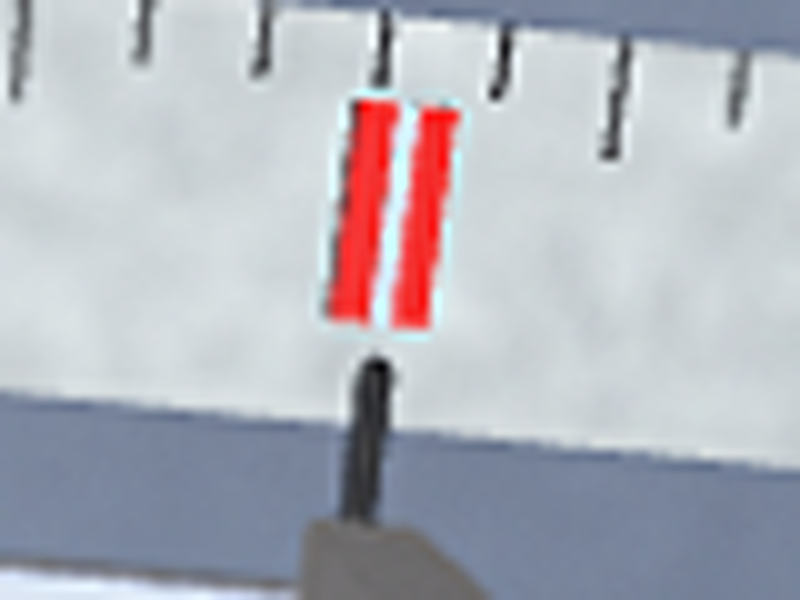

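The white line, extended, runs through the needle tip: both are at crop x≈377 in w8c. The stop is now set, so the lever comes next.

Run:
```python
from h import *
o,p,a=pose()
show(plan(p,a,[.469,.051,.1],107.3,23,-.48))
```

```text
[[[0.0001, -0.0047, 0.0016, -8.29, -0.48], [0.0001, -0.005, 0.001, -8.29, -0.48], [0.0001, -0.005, 0.0002, -8.29, -0.48], [0.0, -0.0049, -0.0005, -8.29, -0.48], [0.0001, -0.0049, -0.0012, -8.29, -0.48], [0.0001, -0.0046, -0.0019, -8.29, -0.48], [0.0001, -0.0044, -0.0025, -8.29, -0.48], [0.0001, -0.0039, -0.0032, -8.29, -0.48], [0.0001, -0.0034, -0.0036, -8.29, -0.48], [0.0, -0.0028, -0.0041, -8.29, -0.48]]]
[[[0.0001, -0.0022, -0.0045, -8.29, -0.48], [0.0001, -0.0016, -0.0048, -8.29, -0.48], [0.0001, -0.0008, -0.0049, -8.29, -0.48], [0.0001, -0.0001, -0.005, -8.29, -0.48], [0.0001, 0.0006, -0.005, -8.29, -0.48], [0.0, 0.0013, -0.0048, -8.29, -0.48], [0.0001, 0.002, -0.0046, -8.29, -0.48], [0.0001, 0.0026, -0.0043, -8.29, -0.48], [0.0001, 0.0032, -0.0038, -8.29, -0.48], [0.0001, 0.0038, -0.0034, -8.29, -0.48]]]
[[[0.0001, 0.0041, -0.0027, -8.29, -0.48], [0.0, 0.0046, -0.0021, -8.29, -0.48], [0.0001, 0.0048, -0.0015, -8.29, -0.48]]]
```

Emit:
{"name": "play_rows", "arguments": {
  "moves": [
    [[0,-0.005,0.002,-8.3,-0.48],[0,-0.005,0.001,-8.3,-0.48],[0,-0.005,0,-8.3,-0.48],[0,-0.005,0,-8.3,-0.48],[0,-0.005,-0.001,-8.3,-0.48],[0,-0.005,-0.002,-8.3,-0.48],[0,-0.004,-0.003,-8.3,-0.48],[0,-0.004,-0.003,-8.3,-0.48],[0,-0.003,-0.004,-8.3,-0.48],[0,-0.003,-0.004,-8.3,-0.48]]
  ]
}}

```text
time: 18.05
tool_pos: [0.4951, -0.0063, 0.1013]
tool_rot: [1.264, 1.538, -0.262]
contact_force: [-0.0, 0.8, 1.1]
opening: 0.0239
```

Emit:
{"name": "play_rows", "arguments": {
  "moves": [
    [[0,-0.002,-0.005,-8.3,-0.48],[0,-0.002,-0.005,-8.3,-0.48],[0,-0.001,-0.005,-8.3,-0.48],[0,0,-0.005,-8.3,-0.48],[0,0.001,-0.005,-8.3,-0.48],[0,0.001,-0.005,-8.3,-0.48],[0,0.002,-0.005,-8.3,-0.48],[0,0.003,-0.004,-8.3,-0.48],[0,0.003,-0.004,-8.3,-0.48],[0,0.004,-0.003,-8.3,-0.48]]
  ]
}}

```text
time: 19.05
tool_pos: [0.4685, 0.0401, 0.1006]
tool_rot: [-0.249, 1.538, -0.275]
contact_force: [-0.4, 0.4, 0.3]
opening: 0.0237
```

Run:
```python
from h import *
o,p,a=pose(); print(p,a,o['qpos'],o['opening'])
show(plan(p,a,[.469,.051,.09],107.3-3,6,-.48))
```

```text
[0.46847409 0.04013302 0.10057574] 88.48912574924076 [-0.07328539  0.38013794  1.86926403 -0.00859795  0.86031601 -1.61233466] 0.02368607440770867
[[[0.0018, 0.0018, 0.0, -2.64, -0.48], [0.0017, 0.0018, 0.0002, -2.64, -0.48], [0.0018, 0.0018, 0.0002, -2.64, -0.48], [0.0018, 0.0018, 0.0003, -2.64, -0.48], [0.0017, 0.0018, 0.0003, -2.64, -0.48], [0.0018, 0.0017, 0.0005, -2.64, -0.48]]]
```

Emit:
{"name": "play_rows", "arguments": {
  "moves": [
    [[0.002,0.001,0,-2.5,-0.48],[0.002,0.001,0,-2.5,-0.48],[0.002,0.002,0,-2.5,-0.48],[0.002,0.002,0,-2.5,-0.48],[0.002,0.002,0,-2.5,-0.48],[0.002,0.001,0,-1.5,-0.48],[0,0,0,0,-0.48],[0,0,0,0,-0.48],[0,0,0,0,-0.48],[0,0,0,0,-0.48]]
  ]
}}

```text
time: 20.05
tool_pos: [0.4678, 0.0497, 0.0887]
tool_rot: [-0.519, 1.538, -0.279]
contact_force: [-0.4, -0.3, 0.6]
opening: 0.0239
```

```bash
python3 look.py w9
```

```text
[0.46779467 0.04969844 0.08872903] 103.74957636467082 20.05 [-0.35777759 -0.31246139  0.64972528]
```

View pics/w9.png

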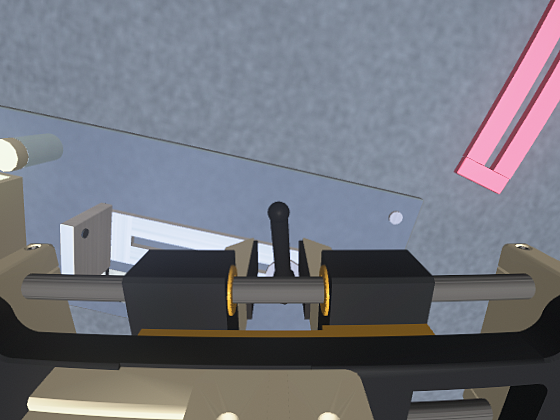

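Emit:
{"name": "play_rows", "arguments": {
  "moves": [
    [[0.004,0,0,-1,-0.48],[0.006,0.001,0,-1,-0.48],[0.008,0,0,-0.5,-0.48],[0.008,0,0,0,-0.48],[0.008,0,0,0,-0.48],[0.006,0,0,0,-0.48],[0.003,0,0,0,-0.48],[0,0,0,0,-0.48],[0,0,0,0,-0.48],[0,0,0,0,-0.48]]
  ]
}}

```text
time: 21.1
tool_pos: [0.4686, 0.0502, 0.0411]
tool_rot: [-0.578, 1.539, -0.29]
contact_force: [0.3, 0.5, 0.5]
opening: 0.0239
```

```bash
cat >> h.py <<'E'
B=np.array([.5187,.0663])
def lev():
    o,p,a=pose(); d=p[:2]-B; F=o['contact_force'];M=o['torque']
    ph=np.degrees(np.arctan2(d[1],d[0]))%360
    T=d[0]*F[1]-d[1]*F[0]
    er=d/np.hypot(*d)
    print('t',o['time'],'p',np.round(p,4),'a',round(a,1),'phi',round(ph,1),'r',round(np.hypot(*d),4),'F',np.round(F,2),'Mz',round(M[2],3),'Fequiv@60: rxF',round(T/.06,2),'+M',round((T+M[2])/.06,2),'Frad',round(F[:2]@er,2),'op',round(o['opening'],4))
    return p,a,ph
E
python3 look.py w10; python3 -c "
from h import *
lev()"
```

```text
[0.46857652 0.0502324  0.04107277] 106.44899348176823 21.1 [0.26919043 0.47263021 0.4643252 ]
t 21.15 p [0.4686 0.0502 0.0412] a 106.4 phi 197.8 r 0.0526 F [-0.38 -0.22  0.24] Mz -0.034 Fequiv@60: rxF 0.08 +M -0.49 Frad 0.43 op 0.0238
```

View pics/w10.png

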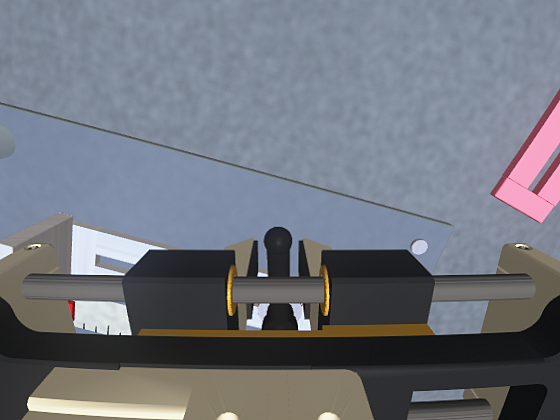

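```bash
cat >> h.py <<'E'
def arc(p,a,ph,dphi,n,r=.0525,z=.042,op=-.48,lead=0):
    rows=[];p=np.array(p,float).copy();z0=p[2]
    for i in range(n):
        f=np.radians(ph-dphi*(i+1)/n); t=np.array([B[0]+r*np.cos(f),B[1]+r*np.sin(f),z0+(z-z0)*(i+1)/n]); d=t-p
        q=np.radians(a); y=np.array([np.cos(q),np.sin(q),0]);zz=np.cross([0,0,-1],y)
        at=ph-dphi-90+lead; da=(at-a+180)%360-180; tr=-da/(n-i)
        row=[round(-d[2],4),round(d@y,4),round(d@zz,4),round(tr,1),op]; rows.append(row)
        p=p+row[0]*np.array([0,0,-1])+row[1]*y+row[2]*zz; a-=row[3]
    return rows
E
python3 -c "
from h import *
p,a,ph=lev(); show(arc(p,a,ph,20,8))"
```

```text
t 21.15 p [0.4686 0.0502 0.0412] a 106.4 phi 197.8 r 0.0526 F [-0.38 -0.22  0.24] Mz -0.034 Fequiv@60: rxF 0.08 +M -0.49 Frad 0.43 op 0.0238
[[[-0.0001, 0.0023, 0.0001, 2.3, -0.48], [-0.0001, 0.0023, -0.0, 2.3, -0.48], [-0.0001, 0.0023, -0.0, 2.3, -0.48], [-0.0001, 0.0023, 0.0, 2.3, -0.48], [-0.0001, 0.0023, 0.0, 2.4, -0.48], [-0.0001, 0.0022, 0.0001, 2.3, -0.48], [-0.0001, 0.0023, 0.0, 2.4, -0.48], [-0.0001, 0.0023, 0.0001, 2.3, -0.48]]]
```

Emit:
{"name": "play_rows", "arguments": {
  "moves": [
    [[0,0.0023,0,2.3,-0.48],[0,0.0023,0,2.3,-0.48],[0,0.0023,0,2.3,-0.48],[0,0.0023,0,2.3,-0.48],[0,0.0023,0,2.3,-0.48],[0,0.0023,0,2.3,-0.48],[0,0.0023,0,2.3,-0.48],[0,0.0023,0,2.3,-0.48],[0,0,0,0,-0.48],[0,0,0,0,-0.48]]
  ]
}}

```text
time: 22.15
tool_pos: [0.4676, 0.0681, 0.0437]
tool_rot: [-0.237, 1.533, -0.282]
contact_force: [0.0, -0.2, 0.2]
opening: 0.0241
```

```bash
cat > lv.py <<'E'
import sys
from h import *
n=int(sys.argv[2]) if len(sys.argv)>2 else 2
for i in range(n):
    p,a,ph=lev()
    if i<n-1: robot.read_camera('side')
show(arc(p,a,ph,float(sys.argv[1]),8))
E
python3 lv.py 20 2
```

```text
t 22.15 p [0.4676 0.0681 0.0437] a 87.4 phi 178.0 r 0.0511 F [ 0.01 -0.15  0.23] Mz 0.002 Fequiv@60: rxF 0.13 +M 0.17 Frad -0.02 op 0.0241
t 22.2 p [0.4676 0.0681 0.0437] a 87.4 phi 178.0 r 0.0511 F [ 0.95 -1.08 -0.61] Mz 0.032 Fequiv@60: rxF 0.89 +M 1.43 Frad -0.99 op 0.024
[[[0.0002, 0.0023, -0.0014, 2.4, -0.48], [0.0002, 0.0023, 0.0, 2.4, -0.48], [0.0002, 0.0023, 0.0001, 2.4, -0.48], [0.0003, 0.0022, 0.0, 2.4, -0.48], [0.0002, 0.0023, 0.0001, 2.4, -0.48], [0.0002, 0.0023, -0.0, 2.5, -0.48], [0.0002, 0.0023, 0.0, 2.4, -0.48], [0.0002, 0.0023, 0.0001, 2.5, -0.48]]]
```

Emit:
{"name": "play_rows", "arguments": {
  "moves": [
    [[0,0.0023,-0.001,2.4,-0.48],[0.0003,0.0023,0,2.4,-0.48],[0.0003,0.0023,0,2.4,-0.48],[0.0003,0.0023,0,2.4,-0.48],[0.0003,0.0023,0,2.4,-0.48],[0.0003,0.0023,0,2.4,-0.48],[0.0003,0.0023,0,2.4,-0.48],[0.0003,0.0023,0,2.4,-0.48],[0,0,0,0,-0.48],[0,0,0,0,-0.48]]
  ]
}}

```text
time: 23.2
tool_pos: [0.4711, 0.0849, 0.0428]
tool_rot: [0.087, 1.531, -0.298]
contact_force: [-0.8, -0.7, -0.0]
opening: 0.0238
```

```bash
python3 lv.py 20 3
```

```text
t 23.2 p [0.4711 0.0849 0.0428] a 67.9 phi 158.7 r 0.0511 F [-0.78 -0.68 -0.03] Mz 0.008 Fequiv@60: rxF 0.78 +M 0.9 Frad 0.48 op 0.0238
t 23.25 p [0.4711 0.0849 0.0428] a 67.9 phi 158.7 r 0.0511 F [-0.22  0.95  0.51] Mz 0.039 Fequiv@60: rxF -0.68 +M -0.02 Frad 0.55 op 0.0238
t 23.3 p [0.471  0.0849 0.0428] a 67.9 phi 158.7 r 0.0511 F [-0.21  0.3   0.1 ] Mz 0.011 Fequiv@60: rxF -0.17 +M 0.01 Frad 0.31 op 0.0236
[[[0.0001, 0.0023, -0.0013, 2.4, -0.48], [0.0001, 0.0023, -0.0, 2.4, -0.48], [0.0001, 0.0022, 0.0, 2.4, -0.48], [0.0001, 0.0023, 0.0, 2.4, -0.48], [0.0001, 0.0023, 0.0001, 2.4, -0.48], [0.0001, 0.0023, 0.0, 2.4, -0.48], [0.0001, 0.0023, 0.0, 2.4, -0.48], [0.0001, 0.0023, 0.0001, 2.4, -0.48]]]
```

Still loose; continuing.

Emit:
{"name": "play_rows", "arguments": {
  "moves": [
    [[0,0.0023,-0.001,2.4,-0.48],[0,0.0023,0,2.4,-0.48],[0,0.0023,0,2.4,-0.48],[0,0.0023,0,2.4,-0.48],[0,0.0023,0,2.4,-0.48],[0,0.0023,0,2.4,-0.48],[0,0.0023,0,2.4,-0.48],[0,0.0023,0,2.4,-0.48],[0,0,0,0,-0.48],[0,0,0,0,-0.48]]
  ]
}}

```text
time: 24.3
tool_pos: [0.4789, 0.0996, 0.0424]
tool_rot: [0.376, 1.532, -0.35]
contact_force: [-0.5, 0.2, 0.6]
opening: 0.024
```

```bash
python3 lv.py 16 3; python3 look.py w11
```

```text
t 24.3 p [0.4789 0.0996 0.0424] a 48.4 phi 140.1 r 0.0519 F [-0.49  0.17  0.64] Mz 0.014 Fequiv@60: rxF 0.16 +M 0.39 Frad 0.48 op 0.024
t 24.35 p [0.4789 0.0996 0.0425] a 48.4 phi 140.1 r 0.0519 F [ 0.55 -0.69 -0.03] Mz -0.007 Fequiv@60: rxF 0.15 +M 0.02 Frad -0.86 op 0.0238
t 24.4 p [0.4789 0.0996 0.0425] a 48.4 phi 140.0 r 0.0519 F [0.07 0.14 0.29] Mz 0.01 Fequiv@60: rxF -0.13 +M 0.03 Frad 0.03 op 0.0238
[[[0.0001, 0.0018, -0.0006, 1.8, -0.48], [0.0, 0.0018, -0.0001, 1.8, -0.48], [0.0001, 0.0019, 0.0, 1.8, -0.48], [0.0, 0.0018, 0.0, 1.8, -0.48], [0.0001, 0.0018, 0.0, 1.8, -0.48], [0.0001, 0.0019, 0.0, 1.8, -0.48], [0.0, 0.0018, 0.0001, 1.8, -0.48], [0.0001, 0.0018, -0.0, 1.7, -0.48]]]
[0.47893298 0.09962017 0.04249871] 48.36782574002717 24.4 [0.07346883 0.14105152 0.28880002]
```

View pics/w11.png

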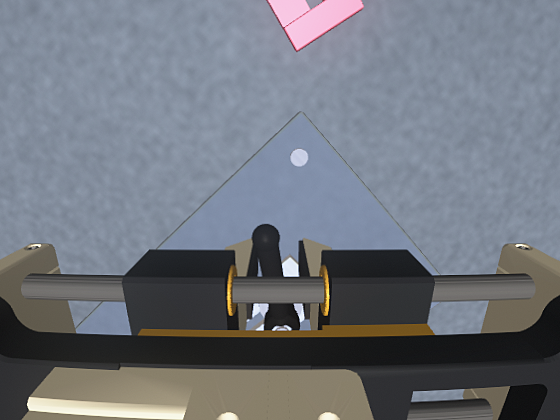

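Emit:
{"name": "play_rows", "arguments": {
  "moves": [
    [[0,0.0019,-0.0006,2,-0.48],[0,0.0019,0,2,-0.48],[0,0.0019,0,2,-0.48],[0,0.0019,0,2,-0.48],[0,0.0019,0,2,-0.48],[0,0.0019,0,2,-0.48],[0,0.0019,0,2,-0.48],[0,0.0019,0,2,-0.48],[0,0.0019,0,2,-0.48],[0,0.0019,0,2,-0.48]]
  ]
}}

```text
time: 25.45
tool_pos: [0.4903, 0.1099, 0.0422]
tool_rot: [0.582, 1.537, -0.501]
contact_force: [-1.2, -1.6, 1.6]
opening: 0.0237
```

```bash
python3 lv.py 16 3
```

```text
t 25.45 p [0.4903 0.1099 0.0422] a 28.0 phi 123.0 r 0.0521 F [-1.18 -1.57  1.61] Mz 0.055 Fequiv@60: rxF 1.6 +M 2.51 Frad -0.67 op 0.0237
t 25.5 p [0.4905 0.11   0.0422] a 27.9 phi 122.8 r 0.052 F [-1.78 -1.25  0.58] Mz -0.008 Fequiv@60: rxF 1.89 +M 1.76 Frad -0.08 op 0.0237
t 25.55 p [0.4905 0.11   0.0422] a 28.0 phi 122.8 r 0.0521 F [-1.08 -0.68  0.89] Mz 0.068 Fequiv@60: rxF 1.11 +M 2.24 Frad 0.01 op 0.0238
[[[0.0, 0.0018, -0.0006, 1.4, -0.48], [0.0, 0.0018, -0.0001, 1.4, -0.48], [0.0001, 0.0019, -0.0, 1.4, -0.48], [-0.0, 0.0018, -0.0001, 1.4, -0.48], [0.0, 0.0018, -0.0001, 1.4, -0.48], [0.0, 0.0018, 0.0, 1.4, -0.48], [0.0, 0.0019, 0.0, 1.4, -0.48], [0.0001, 0.0018, 0.0, 1.4, -0.48]]]
```

Emit:
{"name": "play_rows", "arguments": {
  "moves": [
    [[0,0.0014,-0.0005,1,-0.48],[0,0.0014,0,1,-0.48],[0,0.0014,0,1,-0.48],[0,0.0014,0,1,-0.48],[0,0.0014,0,1,-0.48],[0,0.0014,0,1,-0.48],[0,0.0014,0,1,-0.48],[0,0.0014,0,1,-0.48],[0,0.0014,0,1,-0.48],[0,0.0014,0,1,-0.48]]
  ]
}}

```text
time: 26.55
tool_pos: [0.501, 0.1161, 0.0419]
tool_rot: [0.65, 1.541, -0.618]
contact_force: [-3.6, -1.2, 2.9]
opening: 0.024
```

```bash
python3 lv.py 16 3
```

```text
t 26.55 p [0.501  0.1161 0.0419] a 17.4 phi 109.5 r 0.0528 F [-3.64 -1.2   2.9 ] Mz 0.037 Fequiv@60: rxF 3.37 +M 3.99 Frad 0.08 op 0.024
t 26.6 p [0.5013 0.1161 0.042 ] a 17.3 phi 109.3 r 0.0528 F [-3.85 -0.64  3.4 ] Mz 0.029 Fequiv@60: rxF 3.38 +M 3.86 Frad 0.67 op 0.0238
t 26.65 p [0.5012 0.1161 0.042 ] a 17.4 phi 109.3 r 0.0528 F [-3.28 -0.16  2.04] Mz 0.028 Fequiv@60: rxF 2.77 +M 3.23 Frad 0.93 op 0.0239
[[[-0.0, 0.0018, 0.0003, 1.8, -0.48], [-0.0, 0.0019, -0.0001, 1.8, -0.48], [-0.0, 0.0018, 0.0, 1.7, -0.48], [-0.0, 0.0018, 0.0, 1.8, -0.48], [-0.0, 0.0019, 0.0, 1.7, -0.48], [-0.0, 0.0018, 0.0, 1.8, -0.48], [-0.0, 0.0018, 0.0, 1.7, -0.48], [-0.0, 0.0019, 0.0001, 1.8, -0.48]]]
```

Emit:
{"name": "play_rows", "arguments": {
  "moves": [
    [[0,0.0012,0,1.3,-0.48],[0,0.0012,0,1.3,-0.48],[0,0.0012,0,1.3,-0.48],[0,0.0012,0,1.3,-0.48],[0,0.0012,0,1.3,-0.48],[0,0.0012,0,1.3,-0.48],[0,0.0012,0,1.3,-0.48],[0,0.0012,0,1.3,-0.48],[0,0.0012,0,1.3,-0.48],[0,0.0012,0,1.3,-0.48]]
  ]
}}

```text
time: 27.65
tool_pos: [0.5118, 0.1186, 0.0418]
tool_rot: [0.795, 1.545, -0.718]
contact_force: [-5.7, -1.8, 2.9]
opening: 0.0241
```

```bash
python3 lv.py 16 5
```

```text
t 27.65 p [0.5118 0.1186 0.0418] a 3.3 phi 97.6 r 0.0528 F [-5.66 -1.83  2.94] Mz 0.041 Fequiv@60: rxF 5.15 +M 5.83 Frad -1.07 op 0.0241
t 27.7 p [0.5119 0.1187 0.0418] a 3.2 phi 97.4 r 0.0528 F [-5.51 -0.87  3.52] Mz 0.034 Fequiv@60: rxF 4.91 +M 5.47 Frad -0.15 op 0.0239
t 27.75 p [0.5119 0.1187 0.0418] a 3.3 phi 97.4 r 0.0528 F [-5.07 -0.98  3.48] Mz -0.009 Fequiv@60: rxF 4.54 +M 4.39 Frad -0.32 op 0.0236
t 27.8 p [0.5119 0.1187 0.0418] a 3.3 phi 97.4 r 0.0528 F [-5.25 -0.81  2.19] Mz 0.054 Fequiv@60: rxF 4.68 +M 5.58 Frad -0.13 op 0.024
t 27.85 p [0.5119 0.1187 0.0418] a 3.3 phi 97.4 r 0.0528 F [-5.18 -0.72  3.31] Mz 0.009 Fequiv@60: rxF 4.61 +M 4.76 Frad -0.04 op 0.0244
[[[-0.0, 0.0019, 0.0002, 1.5, -0.48], [-0.0, 0.0018, -0.0001, 1.5, -0.48], [-0.0001, 0.0018, -0.0, 1.5, -0.48], [0.0, 0.0018, -0.0001, 1.5, -0.48], [-0.0, 0.0019, -0.0, 1.5, -0.48], [-0.0, 0.0018, -0.0, 1.5, -0.48], [-0.0001, 0.0018, -0.0001, 1.5, -0.48], [0.0, 0.0019, 0.0001, 1.4, -0.48]]]
```

Emit:
{"name": "play_rows", "arguments": {
  "moves": [
    [[0,0.0009,0,0.5,-0.48],[0,0.0009,0,0.5,-0.48],[0,0.0009,0,0.5,-0.48],[0,0.0006,0,0.5,-0.48],[0,0,0,0,-0.48],[0,0,0,0,-0.48],[0,0,0,0,-0.48],[0,0,0,0,-0.48],[0,0,0,0,-0.48],[0,0,0,0,-0.48]]
  ]
}}

```text
time: 28.85
tool_pos: [0.5138, 0.1189, 0.0417]
tool_rot: [0.726, 1.547, -0.83]
contact_force: [-4.8, -1.7, 3.3]
opening: 0.0238
```

```bash
python3 lv.py 16 5
```

```text
t 28.85 p [0.5138 0.1189 0.0417] a 0.8 phi 95.3 r 0.0529 F [-4.81 -1.67  3.33] Mz 0.021 Fequiv@60: rxF 4.36 +M 4.71 Frad -1.21 op 0.0238
t 28.9 p [0.5138 0.1189 0.0418] a 0.8 phi 95.3 r 0.0528 F [-4.57 -1.13  3.53] Mz 0.053 Fequiv@60: rxF 4.1 +M 4.99 Frad -0.7 op 0.024
t 28.95 p [0.5138 0.1189 0.0417] a 0.8 phi 95.3 r 0.0529 F [-4.21 -1.26  3.47] Mz 0.045 Fequiv@60: rxF 3.8 +M 4.54 Frad -0.86 op 0.0237
t 29.0 p [0.5138 0.1189 0.0417] a 0.8 phi 95.3 r 0.0529 F [-5.1  -1.32  3.35] Mz 0.06 Fequiv@60: rxF 4.58 +M 5.59 Frad -0.84 op 0.024
t 29.05 p [0.5138 0.1189 0.0418] a 0.8 phi 95.3 r 0.0529 F [-4.43 -2.16  3.27] Mz 0.05 Fequiv@60: rxF 4.06 +M 4.9 Frad -1.74 op 0.0238
[[[-0.0, 0.0019, 0.0002, 1.4, -0.48], [-0.0001, 0.0018, -0.0, 1.4, -0.48], [0.0, 0.0018, -0.0001, 1.4, -0.48], [-0.0, 0.0019, -0.0001, 1.5, -0.48], [-0.0001, 0.0018, -0.0, 1.4, -0.48], [0.0, 0.0018, -0.0, 1.5, -0.48], [-0.0, 0.0018, -0.0, 1.4, -0.48], [-0.0, 0.0019, -0.0, 1.5, -0.48]]]
```

Emit:
{"name": "play_rows", "arguments": {
  "moves": [
    [[0,0,0,0,-0.48],[0,0,0,0,-0.48],[0,0,0,0,-0.48],[0,0,0,0,-0.48],[0,0,0,0,-0.48],[0,0,0,0,-0.48],[0,0.0006,0,0,-0.48],[0,0.0008,0,0.3,-0.48],[0,0.0008,0,0.3,-0.48],[0,0.0008,0,0.3,-0.48]]
  ]
}}

```text
time: 30.05
tool_pos: [0.5153, 0.1192, 0.0416]
tool_rot: [0.628, 1.55, -0.945]
contact_force: [-6.1, -1.2, 4.0]
opening: 0.0239
```

```bash
python3 lv.py 16 4
```

```text
t 30.05 p [0.5153 0.1192 0.0416] a -0.1 phi 93.7 r 0.053 F [-6.05 -1.19  4.04] Mz 0.034 Fequiv@60: rxF 5.4 +M 5.97 Frad -0.8 op 0.0239
t 30.1 p [0.5153 0.1192 0.0416] a -0.1 phi 93.6 r 0.053 F [-6.48 -0.24  3.99] Mz 0.033 Fequiv@60: rxF 5.73 +M 6.27 Frad 0.18 op 0.024
t 30.15 p [0.5153 0.1192 0.0416] a -0.1 phi 93.7 r 0.053 F [-6.16 -0.58  3.47] Mz -0.018 Fequiv@60: rxF 5.47 +M 5.17 Frad -0.18 op 0.0238
t 30.2 p [0.5153 0.1192 0.0416] a -0.1 phi 93.7 r 0.053 F [-5.91 -1.07  4.28] Mz 0.045 Fequiv@60: rxF 5.27 +M 6.03 Frad -0.69 op 0.0236
[[[-0.0, 0.0019, 0.0004, 1.5, -0.48], [-0.0001, 0.0018, -0.0001, 1.5, -0.48], [-0.0, 0.0018, -0.0, 1.5, -0.48], [-0.0001, 0.0019, -0.0001, 1.5, -0.48], [-0.0, 0.0018, 0.0, 1.6, -0.48], [-0.0001, 0.0018, 0.0, 1.5, -0.48], [-0.0, 0.0019, 0.0, 1.6, -0.48], [-0.0001, 0.0018, 0.0, 1.5, -0.48]]]
```

Emit:
{"name": "play_rows", "arguments": {
  "moves": [
    [[0,-0.002,0,0,-0.48],[0,-0.003,0,0,-0.48],[0,0,0,0,-0.48],[-0.006,0,0,0,-0.48],[-0.012,0,0,0,-0.48],[-0.015,0,0,0,-0.48],[-0.015,0,0,0,-0.48],[-0.01,0,0,0,-0.48],[-0.004,0,0,0,-0.48],[0,0,0,0,-0.48]]
  ]
}}

```text
time: 31.2
tool_pos: [0.5147, 0.1212, 0.111]
tool_rot: [1.08, 1.539, -0.494]
contact_force: [-0.5, 0.1, -1.1]
opening: 0.0243
```

```bash
python3 look.py w12;python3 - <<'E'
from h import *
o,p,a=pose()
show(plan(p,a,[.519,-.050,.105],a-80,14,-.48))
E
```

```text
[0.51474247 0.1211776  0.11096902] -0.1334767782195813 31.2 [-0.48839851  0.06398712 -1.05151348]
[[[0.0004, 0.0003, 0.0122, 5.71, -0.48], [0.0004, 0.0016, 0.0122, 5.71, -0.48], [0.0004, 0.0028, 0.0119, 5.71, -0.48], [0.0004, 0.0039, 0.0116, 5.71, -0.48], [0.0004, 0.005, 0.0111, 5.71, -0.48], [0.0004, 0.0062, 0.0106, 5.71, -0.48], [0.0004, 0.0072, 0.0099, 5.71, -0.48], [0.0004, 0.0081, 0.0091, 5.71, -0.48], [0.0004, 0.009, 0.0083, 5.71, -0.48], [0.0004, 0.0097, 0.0074, 5.71, -0.48]]]
[[[0.0004, 0.0105, 0.0063, 5.71, -0.48], [0.0004, 0.011, 0.0053, 5.71, -0.48], [0.0004, 0.0115, 0.0042, 5.71, -0.48], [0.0004, 0.0119, 0.003, 5.71, -0.48]]]
```

View pics/w12.png

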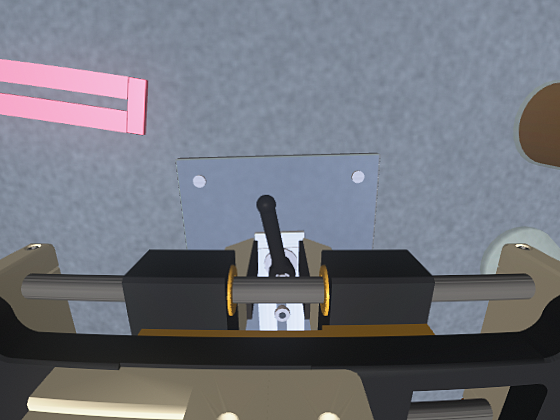

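Emit:
{"name": "play_rows", "arguments": {
  "moves": [
    [[0,0,0.012,5.7,-0.48],[0,0.002,0.012,5.7,-0.48],[0,0.003,0.012,5.7,-0.48],[0,0.004,0.012,5.7,-0.48],[0,0.005,0.011,5.7,-0.48],[0,0.006,0.011,5.7,-0.48],[0,0.007,0.01,5.7,-0.48],[0,0.008,0.009,5.7,-0.48],[0,0.009,0.008,5.7,-0.48],[0,0.01,0.007,5.7,-0.48]]
  ]
}}

```text
time: 32.25
tool_pos: [0.512, -0.0041, 0.1053]
tool_rot: [1.811, 1.551, -0.794]
contact_force: [0.8, -0.5, -0.1]
opening: 0.0241
```

Emit:
{"name": "play_rows", "arguments": {
  "moves": [
    [[0,0.01,0.006,5.7,-0.48],[0,0.01,0.005,5.7,-0.48],[0,0.008,0.003,5.7,-0.48],[0,0.004,0,3,-0.48],[0,0,0,0,-0.48],[0,0,0,0,-0.48],[0,0,0,0,-0.48],[0,0,0,0,-0.48],[0,0,0,0,-0.48],[0,0,0,0,-0.48]]
  ]
}}

```text
time: 33.25
tool_pos: [0.5093, -0.041, 0.1008]
tool_rot: [1.728, 1.558, -1.241]
contact_force: [-0.2, 0.9, 0.5]
opening: 0.0237
```

```bash
python3 look.py w13
```

```text
[ 0.50929565 -0.04101933  0.10075742] -80.15449889998685 33.25 [-0.21766286  0.85378866  0.51347556]
```

View pics/w13.png

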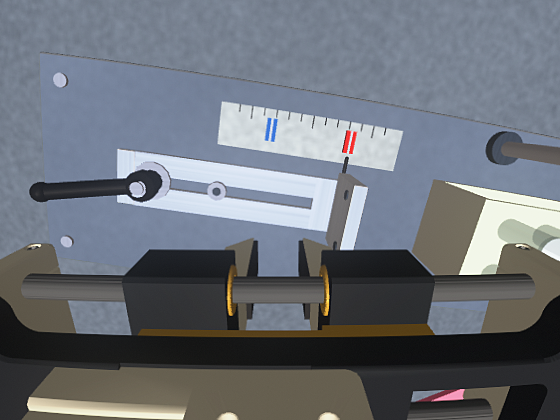

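Run:
```python
import cv2
im=cv2.imread('pics/w13.png')
cv2.imwrite('pics/w13c.png',cv2.resize(im[120:180,310:390],None,fx=10,fy=10,interpolation=cv2.INTER_CUBIC))
from h import *
f=np.load('w13.npz'); c=(f['K'],float(f['k']),f['V'])
a=atz(c,(38,191),.058)-atz(c,(137,189),.053); print('lever',np.degrees(np.arctan2(a[1],a[0])),np.hypot(*a[:2]))
```

```text
lever 99.65433595761947 0.07205846666449263
```

View pics/w13c.png

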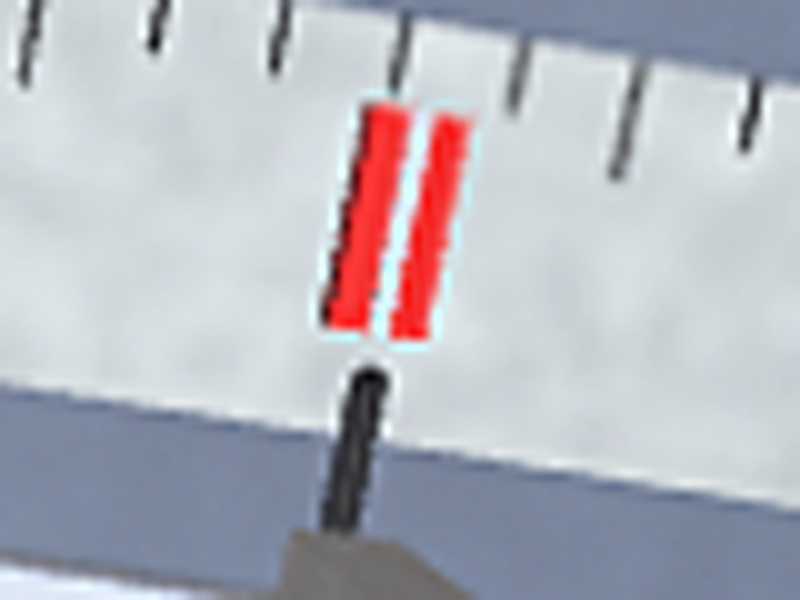

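```bash
python3 -c "
from h import *
print(robot.hand_in())"
```

```text
the job is handed in; nothing more can be done
None
```

The stop is set on the red mark and clamped, and I handed the job in at about 33 s of the 64 s allowed.

- **Positioning:** I slid the stop toward the red mark by pushing its flange with shut fingers. The first push went 4.6 mm past the line because my first distance estimate was taken while the arm was still moving. Pushing back from the rack side then left it 1.4 mm off the other way, and a last small push set it. Push forces read about 2 to 3 N.
- **Clamping:** I put the open fingers over the lever handle and turned it about 98° clockwise, feeling it bite partway. The last readings at the 60 mm push point averaged about 5.5 to 5.9 N depending on how I worked them out, and single readings ran from 5.2 to 6.3 N. With the arm holding still a few degrees earlier, the same readings were lower, about 4.2 to 5.0 N. The final value is inside the 4.5 to 6.5 N snug range, but the readings are noisy (about ±0.5 N).
- **Final check:** After clamping, the needle tip lies on the extension of the red mark's white line to within about 0.3 mm. The lever stayed where I left it. The gripper was clear of everything at a height of 0.10 m. I steered clear of the rack, column, vial and other items, and no contact with them showed in the force readings. I did not take a separate last picture of all of them.

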